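# Lock the photometer's lamp cover

### The job

The lamp of the bench photometer has just been changed: shut the half-open lamp cover and lock it. Push the cover down on the deck from its outer face, then set the closed fingertips in the slot of its round blue quarter-turn fastener and, keeping the cover pressed down flush, turn the fastener clockwise a quarter turn to its stop, so that it holds the cover down by itself, and come away. Push and turn only: do not grip or lift anything, do not raise the cover further, and leave the cells, the old lamp and everything else standing about where they are.

Things in the scene. Friction and masses are not known exactly. Their poses are not given: they have to be found in the camera images.
- photometer: cream bench photometer, fixed, 300 x 300 mm. Origin: centre of its underside, on the bench; x to its rear (away from the operator), y to its left, z up. Sloping front panel with blue display and keys (x -150 to -50 mm, height 50 rising to 110 mm), then a level deck 110 mm high (x -50 to +150). The deck strips left and right of the lamp cover, 65 mm wide, carry loose things up to 47 mm tall.
- cover (a joint): angle (rad) of the cream lamp cover: 0 flush on the deck, grows as its front edge rises; starts half open. A plate 170 mm wide (photometer y -85 to +85) reaching 150 mm forward of its hinge, underside in the plane of the hinge axis, top face 5 mm above it. The hinge's friction (0.3 N m) holds it at any angle; 1 to 4 N down on its front part shuts it.
- cover_hinge (a point): middle of the cover's hinge axis, fixed on the deck's rear at x +130, y 0, z +110 mm in the photometer frame. The axis lies along the photometer's y; axes as the photometer's.
- collar (a point): centre of the top of the grey round collar that stands on the cover round the fastener: 78 mm outside, 67 mm inside diameter, 14 mm high; 100 mm forward of the hinge on the cover's middle line, 19 mm above the plane of the cover's underside. Moves with the cover (x to the hinge, z out of the cover). Left and right of the collar, 39 to 85 mm from the middle line, the plate is bare.
- seal: black rubber sheet, 2 mm thick, lining the cover's underside and moving with it; origin on the middle of the hinge line, reaching 146 mm forward, 4 mm inside the cover's edges at front and sides. Fingers have no business on it: the cover is pushed on its outer face.
- turnlock (a joint): angle (rad) of the quarter-turn fastener: 0 open, grows clockwise seen from above, stop at 1.571 = locked; starts at 0 to 0.25. Friction about 0.05 N m, up to 0.3 N m where the cam bites; stays where it is left. The white dot on the disc points to the collar's red dot when open (towards the front edge), to its green dot when locked (left).
- cam_tip (a point): tip of the steel cam tongue on the fastener's shaft, 9 mm below the cover's underside, 42 mm from the axis; hidden when shut. From about 0.7 rad to the stop it swings under the deck's lip, and passes only while the cover is pressed to within about 1.5 mm of flush at its front; else it meets the lip's edge and stops. 10 to 20 N straight down on the slot's floor presses the cover enough.
- slot_disc: round blue slotted head of the fastener, 64 mm diameter, sunk in the collar, top level with the collar's. Straight across it a slot 26 mm wide, 12 mm deep, black floor, walls 58 mm long, ends closed only by the collar (67 mm apart). Origin: centre of the slot's floor, on the fastener's axis; x along the slot, y across, z out of the cover. The floor is 117 mm above the bench with the cover flush.
- interlock (a joint): travel (m) of the red lamp interlock, a spring plunger 8 mm across in the deck under the cover's left front corner (photometer x -10, y +60 mm): 0 standing 5 mm proud, 0.005 pressed level by the flush cover; spring 3.6 to 5.6 N. It lifts an unlocked cover again, to rest up to 5 mm proud at the front (joint cover about 0.035).
- cell_a: round glass sample cell with a blue screw cap, 25 mm across, 47 mm tall, standing on the left flank of the deck (y about +118 mm in the photometer frame); loose, must stay. Origin: centre of its underside.
- cell_b: a second such sample cell, 25 mm across, 47 mm tall, standing on the right flank of the deck (y about -118 mm in the photometer frame); loose, must stay. Origin: centre of its underside.
- old_lamp: the burnt-out lamp: blackened bulb on a white ceramic base 30 mm square, 44 mm tall, standing on the left flank of the deck behind cell_a; loose, must stay. Origin: centre of its underside.
- wash_bottle: white plastic wash bottle, 74 mm across, 205 mm tall with its bent spout, to the left of the photometer; loose, must stay. Origin: centre of its underside.
- beaker: glass beaker, 72 mm across, 95 mm tall, to the right of the photometer; loose, must stay. Origin: centre of its underside.
- pocket_meter: black hand-held meter with a red end, 120 x 68 x 26 mm, lying to the right; loose, must stay. Origin: centre of its underside.
- lamp_carton: white and orange lamp carton, 55 x 55 x 75 mm tall, to the left of the photometer; loose, must stay. Origin: centre of its underside.

How it is judged:
By the outcome, as a careful person would: the job done as asked, in the order asked, and still so for the second after the job is handed in, with the robot touching nothing.
It also fails if it takes over 42 s, if anything falls off the work surface, if the arm or the gripper's body presses on something with over 40 N, if the wrist force passes 120 N, or if a joint passes its speed limit or range.

### The arm

A 7-joint arm with a two-finger parallel gripper is mounted at the origin on the work surface. World frame = base frame: x ahead of the robot, y to its left, z up, the work surface at z = 0. Lengths are in m, angles in rad, forces in N, time in s.
With the tool pointing down it reaches from about 0.4 to 0.85 m from the base axis. Payload 10.4 kg.
Tool frame: the origin (TCP) lies at the very end of the fingers, on their centre line; the grasp point (between the pads) lies 19 mm behind it; z points along the fingers, y is the line along which they close (so a half turn about z gives the same grasp; the last joint's range is limited). The gripper opens to 87 mm and grips with 3 to 60 N. Pads are 19 mm wide; open, the fingers measure 117 mm over their backs; the gripper's body (75 mm by 190 mm) begins 51 mm behind the grasp point.
Start: joints at [1.297, 0.332, -0.065, 1.46, 0.022, 1.35, -0.088], TCP at [0.155, -0.605, 0.223] pointing down, gripper open.
Joint ranges: [-2.6, 2.6], [-0.5, 2.12], [-1.47, 1.34], [0.16, 2.42], [-1.27, 4.41], [0.06, 2.06], [-2.6, 2.6]. Speed limits (rad/s): [2.22, 2.22, 2.79, 2.79, 3.14, 3.14, 3.14].

### API

Orientations are given as a rotation vector (axis times angle).
In Python, from bench import robot gives the robot as it stands.
- The arm moves only by the tool apply_moves, never from a script. Its argument "rows" is a list that holds one entry, the list of rows, each a list of 7 numbers: the turn, a rotation vector about the tool's x, y, z in degrees, then the shift along the tool's x, y, z in mm, then the gripper's target within -1 to 1 (fully open at 1, half-way at 0, shut at -1). In form: [[[ax, ay, az, tx, ty, tz, hand], ...]]. A call has 1 to 20 rows; each row shifts and turns the commanded pose from where the row before left it, along the tool's axes as they then stand; what a row does not reach is not made up. A row lasts 1/8 s, in which the tool goes at most 62.5 mm and 10.7 degrees, less where a joint would pass 70% of its speed; a pose out of reach is approached as far as the arm can. A call is refused whole if a number of a shift passes 62.5 or a number of a turn 10.7, either way. A call with a gripper value outside its range is refused whole. The fingers move at their own pace and stop on an object; "force" is the grip in N (left out, the last holds). Time passes only in rows, so rows that do not move let the fingers close. It gives the time, the measured TCP pose, the force, the opening and the grip force at its end, in the units of the state.
- robot.sense(): the state, without advancing time (a new reading comes with each control period).
- robot.get_image(name): name is "scene" or "top"; returns (picture, depth): 384x512x3 uint8, red, green, blue; 384x512 float32, m along the optical axis (not along the pixel's ray), 0 where there is no reading.
- robot.camera_params(name): a dict with "fx", "fy", "cx", "cy" (pixels), "pose" (4x4, takes a point from camera to world coordinates). Camera axes: x right, y up, looking along -z (the intrinsics and any distortion apply to the point x, -y, -z); pixel columns grow to the right and rows downward; lengths in m; the calibration is good to about 2 mm. A picture is of the moment at which its call begins. camera_params takes no time and is no camera call.
- robot.finish_job(): hands the job in; it is judged then, once.
The state is a dict: "time": time; "qpos": joint angles; "joint_vel": joint speeds; "joint_efforts": joint torques, N m; "eef_pos": TCP position; "orientation": TCP orientation; "wrist_force": force on the tool from outside, world axes, zero at the start; "ft_torque": the same for the moment, N m; "gripper_width": finger opening in m; "finger_force": force on a finger pad.
Only numpy, scipy, OpenCV 4.12 (cv2) and the standard library are available. Lean on these libraries where they do the work, as an engineer would, in place of code of your own. Each camera call takes 0.05 s, during which the arm holds its last target. There are 200 camera calls.

## Working session

There is one attempt and no reset: what is moved stays moved. The work goes in short steps, Python scripts to look and compute and a tool call to move; the robot and the scene stay as the last step left them, time stands still between calls to the robot, and variables do not carry over. Pictures are saved under pics/ and viewed, at most 10 in all, crops included, and the job is handed in when it is done.

Besides the shell and the picture viewer there is one more tool, called after "Request:" as name(argument=value, ...) on one line, values as JSON. apply_moves: Moves the arm, as the interface text tells. Its arguments: {"type":"object","properties":{"rows":{"type":"array"},"force":{"type":"number"}},"required":["rows"]}

```bash
mkdir -p pics; ls; cat > h.py <<'E'
import numpy as np, cv2
from bench import robot
from scipy.spatial.transform import Rotation as R
def look(name):
    im,d=robot.get_image(name); return im,d,robot.camera_params(name)
def pts(d,p):
    v,u=np.mgrid[:d.shape[0],:d.shape[1]]
    c=np.stack([(u-p['cx'])/p['fx']*d,-(v-p['cy'])/p['fy']*d,-d,np.ones_like(d)],-1)
    return (c@np.array(p['pose']).T)[...,:3]
def save(im,n): cv2.imwrite('pics/'+n,im[...,::-1])
E
python3 - <<'E'
from h import *
s=robot.sense(); print(s['time'],s['eef_pos'],s['orientation'],s['wrist_force'],s['gripper_width'])
ims=[]
for n in('scene','top'):
    im,d,p=look(n); ims.append(im); np.savez(n+'0.npz',im=im,d=d); print(n,{k:(np.round(v,3).tolist()) for k,v in p.items() })
    save(im,n+'0.png')
E
```

```text
pics
0.0 [ 0.15501091 -0.60507646  0.22175141] [-3.11551925e+00 -3.92817712e-01  3.99753470e-04] [2.33832769e-01 7.60736024e-04 7.88363500e-01] 0.08683584502722214
scene {'fx': 347.079, 'fy': 347.079, 'cx': 256.65, 'cy': 190.107, 'pose': [[-0.128, -0.572, 0.81, 1.15], [0.992, -0.085, 0.098, 0.099], [0.013, 0.816, 0.578, 0.559], [0.0, 0.0, 0.0, 1.0]]}
top {'fx': 406.973, 'fy': 406.973, 'cx': 259.031, 'cy': 189.236, 'pose': [[0.03, 0.997, -0.073, 0.446], [-0.999, 0.028, -0.031, 0.019], [-0.029, 0.074, 0.997, 1.08], [0.0, 0.0, 0.0, 1.0]]}
```

View pics/scene0.png

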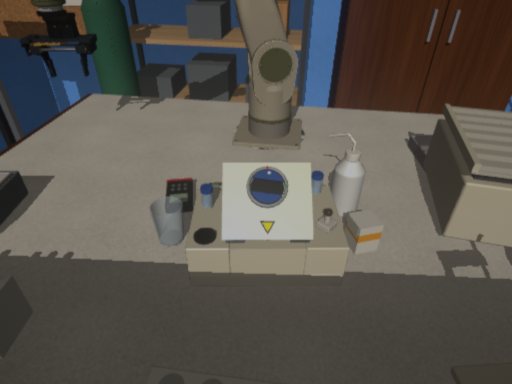

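View pics/top0.png

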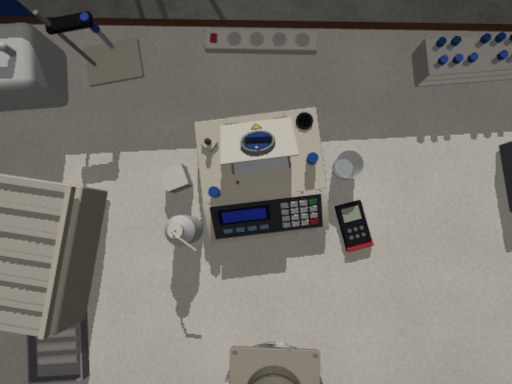

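The scene view shows the half-open cover with its disc at about (267,187) and the yellow warning mark at (267,227). In the top view the cover is at about (258,140), the display at (245,215), the cells at (214,192) and (312,158), the old lamp at (208,143), and the red interlock at (237,182).

```bash
python3 - <<'E'
from h import *
D={}
for n in('scene','top'):
    z=np.load(n+'0.npz'); D[n]=(z['im'],z['d'],robot.camera_params(n),pts(z['d'],robot.camera_params(n)))
# deck from top
im,d,p,P=D['top']
roi=np.zeros(d.shape,bool); roi[105:200,190:335]=1
m=roi&(abs(P[...,2]-.11)<.008)&(d>0)
print('deck z',np.median(P[m][:,2]),m.sum())
# device outline: everything z>0.04 in region, deck minrect
m2=np.zeros(d.shape,np.uint8); m2[100:245,190:335]=((P[...,2]>.04)&(P[...,2]<.125))[100:245,190:335]
n,l,st,_=cv2.connectedComponentsWithStats(m2); k=1+np.argmax(st[1:,4]); 
m2=cv2.morphologyEx((l==k).astype(np.uint8),cv2.MORPH_OPEN,np.ones((5,5)))
r=cv2.minAreaRect(P[m2>0][:,:2].astype(np.float32)*1000); print('outline',r)
for n in D:
    im,d,p,P=D[n]
    a=(300<0) 
    ok=(d>0)&(P[...,2]>.135)&(P[...,2]<.3)&(abs(P[...,1]-0.02)<.12)&(P[...,0]>.5)&(P[...,0]<.8)
    hsv=cv2.cvtColor(im,cv2.COLOR_RGB2HSV)
    w=ok&(hsv[...,2]>150)&(hsv[...,1]<90)
    X=P[w]; best=None; rng=np.random.default_rng(0)
    for i in range(400):
        a,b,c=X[rng.choice(len(X),3,False)]; q=np.cross(b-a,c-a); q/=np.linalg.norm(q)+1e-12
        inl=abs((X-a)@q)<.003
        if best is None or inl.sum()>best.sum(): best=inl
    Y=X[best]; c=Y.mean(0); q=np.linalg.svd(Y-c)[2][2]; q*=np.sign(q[2])
    print(n,'cover',len(X),len(Y),'c',c,'n',q,'angle',np.arccos(q[2]),'yaw of -horizontal normal',np.degrees(np.arctan2(-q[1],-q[0])))
    hz=c-5e-3*q; # underside plane: q.(x-hz)=0, z=.11 line
    bl=ok&(hsv[...,0]>95)&(hsv[...,0]<135)&(hsv[...,1]>100)&(hsv[...,2]>40)&(abs((P-c)@q-.014)<.012)
    B=P[bl]; print(' disc',len(B),B.mean(0),B.min(0),B.max(0), 'rc',np.argwhere(bl).mean(0))
    v,u=np.argwhere(bl)[:,0],np.argwhere(bl)[:,1]; print(u.min(),u.max(),v.min(),v.max())
    h=q*[1,1,0]; h/=np.linalg.norm(h)
    pr=B.mean(0); s=(.11-hz[2])
    # hinge point: on underside plane from disc centre go downhill... 
    ax=np.cross([0,0,1],h); down=np.cross(ax,q); down*=-np.sign(down[2])
    f=pr-((pr-hz)@q)*q; t=(.11-f[2])/down[2]; print(' hinge',f+t*down,'dist disc-hinge',t,'axis',ax)
im=D['scene'][0][150:250,210:325]; save(cv2.resize(im,None,fx=6,fy=6,interpolation=cv2.INTER_CUBIC),'crop0.png')
E
```

```text
deck z 0.11018659011811183 6610
outline ((551.3380126953125, 42.91040802001953), (300.5982666015625, 300.4264831542969), 8.5559663772583)
scene cover 4045 4014 c [0.6211193  0.05316435 0.17226288] n [0.67357394 0.09971536 0.73236261] angle 0.7490110649880942 yaw of -horizontal normal -171.57913853544488
 disc 388 [0.62112894 0.0538308  0.1914007 ] [0.59686781 0.02797381 0.17080007] [0.6430988  0.08078324 0.21396711] rc [186.79896907 266.75      ]
252 282 170 202
 hinge [0.68000436 0.06254667 0.11      ] dist disc-hinge 0.09901501618871839 axis [-0.14644321  0.98921908  0.        ]
top cover 1602 1585 c [0.61489177 0.05122593 0.17797593] n [0.67339727 0.10075216 0.73238318] angle 0.7489808577337399 yaw of -horizontal normal -171.49065686711316
 disc 295 [0.62205874 0.05382198 0.18699145] [0.59782679 0.02575905 0.17047021] [0.64229813 0.08244676 0.21408539] rc [139.48813559 257.33559322]
244 270 132 148
 hinge [0.67971785 0.0624488  0.11      ] dist disc-hinge 0.0951215115232205 axis [-0.14797069  0.98899175  0.        ]
```

View pics/crop0.png

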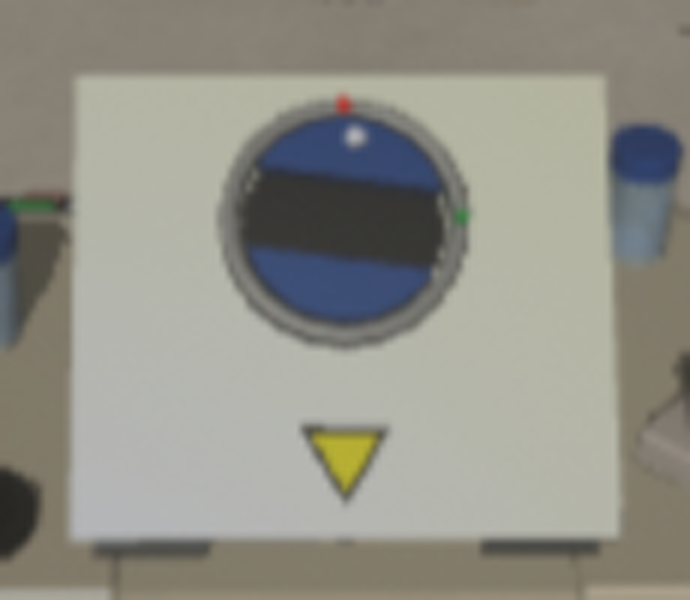

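Request:
apply_moves(rows=[[[0,0,0,0,0,-50,-1],[0,0,0,0,0,-50,-1],[0,0,0,0,0,-50,-1],[0,0,0,41.5,-33,0,-1],[0,0,0,41.5,-33,0,-1],[0,0,0,41.5,-33,0,-1],[0,0,0,41.5,-33,0,-1],[0,0,0,41.5,-33,0,-1],[0,0,0,41.5,-33,0,-1],[0,0,0,41.5,-33,0,-1],[0,0,0,41.5,-33,0,-1],[0,0,0,41.5,-33,0,-1],[0,0,0,41.5,-33,0,-1],[0,0,0,41.5,-33,0,-1],[0,0,0,41.5,-33,0,-1],[0,0,0,41.5,-33,0,-1],[0,0,0,41.5,-33,0,-1]]])

```text
time: 2.22
eef_pos: [0.6041, -0.0126, 0.3722]
orientation: [3.117, 0.392, -0.001]
wrist_force: [0.8, -1.0, 0.7]
gripper_width: 0.0007
finger_force: 0.0
```

```bash
cat >> h.py <<'E'
def st(target=None,yaw=None):
    s=robot.sense(); r=R.from_rotvec(s['orientation']); M=r.as_matrix()
    print('t %.2f'%s['time'],'p',np.round(s['eef_pos'],4),'q',np.round(s['qpos'],2),'F',np.round(s['wrist_force'],1),'T',np.round(s['ft_torque'],2),'w %.4f'%s['gripper_width'],'yawY %.1f'%np.degrees(np.arctan2(M[1,1],M[0,1])),'z',np.round(M[:,2],3))
    if target is not None: print('tool shift mm',np.round(M.T@(np.array(target)-s['eef_pos'])*1000,1))
    if yaw is not None:
        y=np.radians(yaw); Y=np.array([np.cos(y),np.sin(y),0]);Z=np.array([0,0,-1.]);G=np.stack([np.cross(Y,Z),Y,Z],1)
        print('tool turn deg',np.round((r.inv()*R.from_matrix(G)).as_rotvec(degrees=True),2)); 
        if target is not None: print('shift after turn',np.round(G.T@(np.array(target)-s['eef_pos'])*1000,1))
E
python3 -c "
from h import *
st([.602,-.012,.25],92)"
```

```text
t 2.23 p [ 0.6041 -0.0126  0.3722] q [ 0.42  0.32 -0.65  1.22  0.19  1.66 -1.5 ] F [ 0.8 -1.   0.7] T [-0.05 -0.1   0.  ] w 0.0007 yawY -75.7 z [-0. -0. -1.]
tool shift mm [ -1.8  -1.1 122.2]
tool turn deg [-3.0000e-02  2.0000e-02 -1.6767e+02]
shift after turn [  2.1   0.7 122.2]
```

Request:
apply_moves(rows=[[[0,0,-10.5,0,0,0,-1],[0,0,-10.5,0,0,0,-1],[0,0,-10.5,0,0,0,-1],[0,0,-10.5,0,0,0,-1],[0,0,-10.5,0,0,0,-1],[0,0,-10.5,0,0,0,-1],[0,0,-10.5,0,0,0,-1],[0,0,-10.5,0,0,0,-1],[0,0,-10.5,0,0,0,-1],[0,0,-10.5,0,0,0,-1],[0,0,-10.5,0,0,0,-1],[0,0,-10.5,0,0,0,-1],[0,0,-10.5,0,0,0,-1],[0,0,-10.5,0,0,40,-1],[0,0,-10.5,2,0,40,-1],[0,0,-10.5,0,0,40,-1],[0,0,0,0,0,0,-1],[0,0,0,0,0,0,-1]]])

```text
time: 4.47
eef_pos: [0.6019, -0.0129, 0.2541]
orientation: [-0.058, 3.14, 0.0]
wrist_force: [0.3, 0.2, 1.1]
gripper_width: 0.0003
finger_force: 0.0
```

```bash
python3 -c "
from h import *
st([.602,-.012,.25],92)"
```

```text
t 4.47 p [ 0.6019 -0.0129  0.2541] q [ 0.75  0.47 -1.1   1.44  0.42  1.48  1.27] F [0.3 0.2 1.1] T [ 0.04 -0.16 -0.05] w 0.0003 yawY 92.1 z [ 0.001  0.    -1.   ]
tool shift mm [-0.1  0.9  4.1]
tool turn deg [0.01 0.08 0.13]
shift after turn [-0.1  0.9  4.1]
```

Request:
apply_moves(rows=[[[0,0,0,0,0,15,-1],[0,0,0,0,0,15,-1],[0,0,0,0,0,12,-1],[0,0,0,0,0,12,-1],[0,0,0,0,0,12,-1],[0,0,0,0,0,12,-1],[0,0,0,0,0,12,-1],[0,0,0,0,0,12,-1],[0,0,0,0,0,12,-1],[0,0,0,0,0,10,-1],[0,0,0,0,0,6,-1],[0,0,0,0,0,0,-1]]])

```text
time: 5.98
eef_pos: [0.6013, -0.0131, 0.1221]
orientation: [0.065, -3.141, -0.0]
wrist_force: [0.2, 0.0, 0.2]
gripper_width: 0.0005
finger_force: 0.0
```

```bash
python3 -c "
from h import *
st([.602,-.012,.115],92)"
```

```text
t 5.97 p [ 0.6013 -0.0131  0.1221] q [ 0.72  0.57 -1.03  1.61  0.51  1.26  1.21] F [0.2 0.  0.2] T [ 0.07 -0.12 -0.01] w 0.0005 yawY 92.4 z [-0.  0. -1.]
tool shift mm [-0.8  1.1  7.1]
tool turn deg [ 0.01 -0.02  0.37]
shift after turn [-0.8  1.1  7.1]
```

Request:
apply_moves(rows=[[[0,0,0,0,0,4,-1],[0,0,0,0,0,3,-1],[0,0,0,0,0,1,-1],[0,0,0,0,0,1,-1],[0,0,0,0,0,0,-1]]])

```text
time: 6.6
eef_pos: [0.6016, -0.013, 0.1153]
orientation: [-0.065, 3.14, -0.002]
wrist_force: [-8.3, -1.7, 16.5]
gripper_width: 0.0002
finger_force: 8.4
```

```bash
python3 -c "
from h import *
st([.602,-.012,.115],92)
for n in ('scene','top'):
  im,d,p=look(n); np.savez(n+'1.npz',im=im,d=d); P=pts(d,p)
  hsv=cv2.cvtColor(im,cv2.COLOR_RGB2HSV)
  g=(hsv[...,1]<90)&(hsv[...,2]>150)&(P[...,2]>.1)&(P[...,2]<.2)&(abs(P[...,0]-.62)<.06)&(abs(P[...,1]-.1)<.02)
  print(n,g.sum(),P[g].mean(0) if g.any() else '')
  if n=='scene': save(cv2.resize(im[120:260,140:380],None,fx=3,fy=3),'scene1.png')
"
```

```text
t 6.60 p [ 0.6016 -0.013   0.1153] q [ 0.72  0.58 -1.03  1.61  0.52  1.25  1.2 ] F [-8.3 -1.7 16.5] T [-0.24  1.65 -0.01] w 0.0002 yawY 92.4 z [ 0.001 -0.001 -1.   ]
tool shift mm [-0.4  1.   0.3]
tool turn deg [-0.06  0.04  0.36]
shift after turn [-0.4  1.   0.3]
scene 39 [0.67215326 0.09184403 0.11437104]
top 604 [0.61883677 0.10386126 0.11490213]
```

View pics/scene1.png

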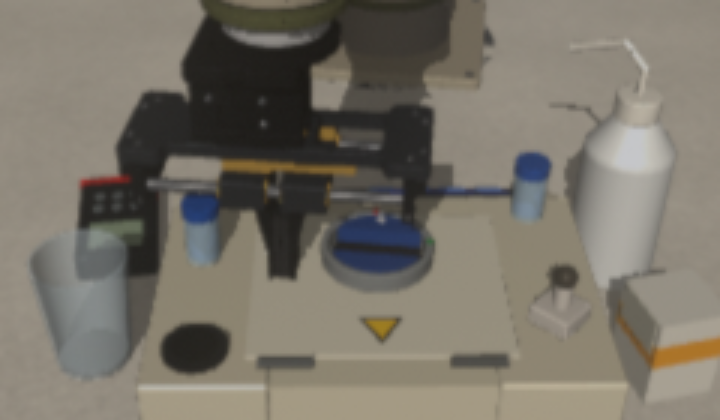

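The cover is flush, with its top at z 0.115. The disc is at crop (378,243) with its slot lying across, and the cells and lamp are where they were. Next I lift and refine the slot position.

Request:
apply_moves(rows=[[[0,0,0,0,0,-15,-1],[0,0,0,0,0,-25,-1],[0,0,0,0,0,-30,-1],[0,0,0,0,0,0,-1],[0,0,0,0,0,0,-1]]])

```text
time: 7.32
eef_pos: [0.6013, -0.0133, 0.1833]
orientation: [0.065, -3.141, 0.001]
wrist_force: [0.2, -0.0, -0.8]
gripper_width: 0.0005
finger_force: 0.0
```

```bash
python3 - <<'E'
from h import *
im,d,p=look('scene'); P=pts(d,p); hsv=cv2.cvtColor(im,cv2.COLOR_RGB2HSV)
# ray onto plane z=.131
v,u=np.mgrid[:384,:512]; Rm=np.array(p['pose']); ray=np.stack([(u-p['cx'])/p['fx'],-(v-p['cy'])/p['fy'],-np.ones_like(u)],-1)@Rm[:3,:3].T
def plane(z): return Rm[:3,3]+ray*((z-Rm[2,3])/ray[...,2])[...,None]
Q=plane(.131)
near=np.hypot(Q[...,0]-.581,Q[...,1]-.0475)<.042
bl=near&(hsv[...,0]>95)&(hsv[...,0]<135)&(hsv[...,1]>100)
c,r=cv2.minEnclosingCircle(Q[bl][:,:2].astype(np.float32)*1000); print('disc',c,r,bl.sum())
dk=near&(hsv[...,2]<70)&~bl&(np.hypot(Q[...,0]-c[0]/1e3,Q[...,1]-c[1]/1e3)<.028)
X=Q[dk][:,:2]; m=X.mean(0); w=np.linalg.svd(X-m)[2][0]; print('slot',dk.sum(),m,np.degrees(np.arctan2(w[1],w[0]))%180)
g=(hsv[...,1]<90)&(hsv[...,2]>150)&(abs(P[...,2]-.115)<.02)&(abs(P[...,1]-.055)<.06)&(P[...,0]>.55)&(P[...,0]<.69)
A=np.c_[P[g][:,0],np.ones(g.sum())]; print('cover slope',np.linalg.lstsq(A,P[g][:,2],rcond=None)[0],g.sum())
st([.581,.0475,.145],91.5)
save(cv2.resize(im[150:250,210:325],None,fx=5,fy=5),'scene2.png')
E
```

```text
disc (579.8236083984375, 48.5471305847168) 32.12828063964844 314
slot 99 [0.58651654 0.04822919] 90.00853426708065
cover slope [-0.03717125  0.14021971] 1766
t 7.38 p [ 0.6011 -0.0133  0.1829] q [ 0.74  0.52 -1.07  1.54  0.46  1.36  1.24] F [-0.7 -0.7 -0.6] T [ 0.13 -0.19 -0.  ] w 0.0010 yawY 92.4 z [-0.001 -0.    -1.   ]
tool shift mm [17.5 61.5 37.9]
tool turn deg [-0.01 -0.05  0.87]
shift after turn [18.5 61.3 37.9]
```

View pics/scene2.png

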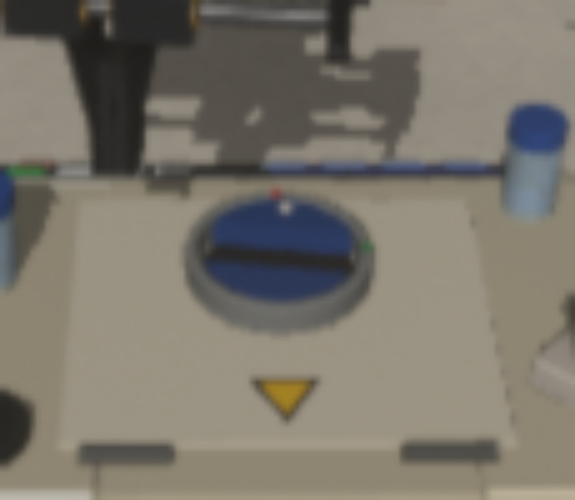

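Request:
apply_moves(rows=[[[0,0,1,6,20,0,-1],[0,0,0,6,22,0,-1],[0,0,0,6,20,0,-1],[0,0,0,0,0,15,-1],[0,0,0,0,0,20,-1],[0,0,0,0,0,0,-1],[0,0,0,0,0,0,-1]]])

```text
time: 8.25
eef_pos: [0.5817, 0.0478, 0.1484]
orientation: [0.036, -3.141, -0.0]
wrist_force: [-0.2, -0.9, -0.3]
gripper_width: 0.0007
finger_force: 0.0
```

```bash
python3 - <<'E'
from h import *
st([.580,.048,.125],91.5)
im,d,p=look('scene');save(cv2.resize(im[150:250,210:325],None,fx=5,fy=5),'scene3.png')
E
```

```text
t 8.25 p [0.5817 0.0478 0.1484] q [ 0.67  0.51 -1.07  1.63  0.47  1.28  1.1 ] F [-0.2 -0.9 -0.3] T [ 0.1  -0.18  0.05] w 0.0007 yawY 91.3 z [-0.  0. -1.]
tool shift mm [ 1.7  0.2 23.4]
tool turn deg [ 0.01 -0.02 -0.18]
shift after turn [ 1.7  0.2 23.4]
```

View pics/scene3.png

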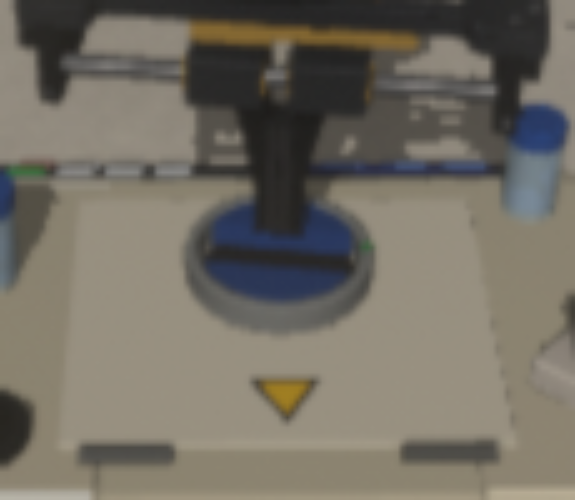

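The tips hang 16 mm above the slot and are laterally centred on the disc, at crop (280,235). I go down.

Request:
apply_moves(rows=[[[0,0,0,1,0,8,-1],[0,0,0,0,0,7,-1],[0,0,0,0,0,6,-1],[0,0,0,0,0,3,-1],[0,0,0,0,0,0,-1],[0,0,0,0,0,0,-1]]])

```text
time: 9.05
eef_pos: [0.5807, 0.0484, 0.1248]
orientation: [-0.038, 3.141, -0.0]
wrist_force: [0.7, -0.1, 0.4]
gripper_width: 0.0005
finger_force: 0.0
```

```bash
python3 - <<'E'
from h import *
st([.580,.048,.116],91.5)
E
```

```text
t 9.05 p [0.5807 0.0484 0.1248] q [ 0.66  0.53 -1.06  1.66  0.49  1.24  1.09] F [ 0.7 -0.1  0.4] T [ 0.1  -0.21 -0.07] w 0.0005 yawY 91.4 z [ 0. -0. -1.]
tool shift mm [ 0.7 -0.4  8.8]
tool turn deg [-0.    0.02 -0.13]
shift after turn [ 0.7 -0.4  8.8]
```

Request:
apply_moves(rows=[[[0,0,0,0,0,4,-1],[0,0,0,0,0,3,-1],[0,0,0,0,0,2,-1],[0,0,0,0,0,1.5,-1],[0,0,0,0,0,0,-1],[0,0,0,0,0,0,-1]]])

```text
time: 9.8
eef_pos: [0.5808, 0.0485, 0.1169]
orientation: [-0.038, 3.14, -0.003]
wrist_force: [-12.9, -3.6, 30.2]
gripper_width: 0.0004
finger_force: 15.4
```

```bash
python3 - <<'E'
from h import *
st([.580,.048,.116],91.5)
E
```

```text
t 9.80 p [0.5808 0.0485 0.1169] q [ 0.65  0.54 -1.05  1.66  0.5   1.23  1.08] F [-12.9  -3.6  30.2] T [-0.82  2.85  0.01] w 0.0004 yawY 91.4 z [ 0.001 -0.002 -1.   ]
tool shift mm [ 0.8 -0.4  0.9]
tool turn deg [-0.1   0.05 -0.13]
shift after turn [ 0.8 -0.4  0.9]
```

Request:
apply_moves(rows=[[[0,0,0,0,0,-0.6,-1],[0,0,5,0,0,0,-1],[0,0,5,0,0,0,-1],[0,0,5,0,0,0,-1],[0,0,5,0,0,0,-1],[0,0,5,0,0,0,-1],[0,0,5,0,0,0,-1],[0,0,5,0,0,0,-1],[0,0,5,0,0,0,-1],[0,0,0,0,0,0,-1]]])

```text
time: 11.05
eef_pos: [0.5806, 0.0476, 0.117]
orientation: [1.042, 2.963, -0.004]
wrist_force: [-12.9, -5.0, 27.2]
gripper_width: 0.0006
finger_force: 13.4
```

```bash
python3 - <<'E'
from h import *
st([.580,.048,.116],91.5)
E
```

```text
t 11.05 p [0.5806 0.0476 0.117 ] q [ 0.56  0.48 -0.92  1.67  0.41  1.2   0.44] F [-12.9  -5.   27.2] T [-1.15  2.7  -0.05] w 0.0006 yawY 51.3 z [ 0.    -0.003 -1.   ]
tool shift mm [ 0.7 -0.1  1. ]
tool turn deg [ -0.14   0.07 -40.24]
shift after turn [0.6 0.4 1. ]
```

Request:
apply_moves(rows=[[[0,0,5,0,0,0,-1],[0,0,5,0,0,0,-1],[0,0,5,0,0,0,-1],[0,0,5,0,0,0,-1],[0,0,5,0,0,0,-1],[0,0,5,0,0,0,-1],[0,0,5,0,0,0,-1],[0,0,5,0,0,0,-1],[0,0,5,0,0,0,-1],[0,0,4,0,0,0,-1],[0,0,4,0,0,0,-1],[0,0,0,0,0,0,-1]]])

```text
time: 12.55
eef_pos: [0.5819, 0.0482, 0.1171]
orientation: [2.252, 2.186, 0.003]
wrist_force: [-4.3, -2.2, 20.1]
gripper_width: 0.0006
finger_force: 10.0
```

```bash
python3 - <<'E'
from h import *
st([.580,.048,.116],-8)
E
```

```text
t 12.55 p [0.5819 0.0482 0.1171] q [ 0.44  0.42 -0.75  1.67  0.31  1.17 -0.41] F [-4.3 -2.2 20.1] T [-0.65  0.99 -0.02] w 0.0006 yawY -1.7 z [ 0.004 -0.001 -1.   ]
tool shift mm [-0.2 -1.9  1.1]
tool turn deg [0.21 0.05 6.3 ]
shift after turn [-0.5 -1.9  1.1]
```

Request:
apply_moves(rows=[[[0,0,3,0,0,0,-1],[0,0,3,0,0,0,-1],[0,0,0,0,0,0,-1]]])

```text
time: 12.92
eef_pos: [0.5825, 0.0486, 0.1172]
orientation: [2.363, 2.066, 0.005]
wrist_force: [-1.8, -1.1, 18.1]
gripper_width: 0.0002
finger_force: 9.9
```

```bash
python3 - <<'E'
from h import *
st([.580,.048,.116],-8)
im,d,p=look('scene');save(cv2.resize(im[150:250,210:325],None,fx=5,fy=5),'scene4.png')
E
```

```text
t 12.93 p [0.5825 0.0486 0.1172] q [ 0.43  0.42 -0.73  1.67  0.3   1.16 -0.51] F [-1.8 -1.1 18.1] T [-0.31  0.28  0.03] w 0.0002 yawY -7.7 z [ 0.005 -0.    -1.   ]
tool shift mm [-0.9 -2.4  1.2]
tool turn deg [ 0.27 -0.02  0.32]
shift after turn [-0.9 -2.4  1.2]
```

View pics/scene4.png

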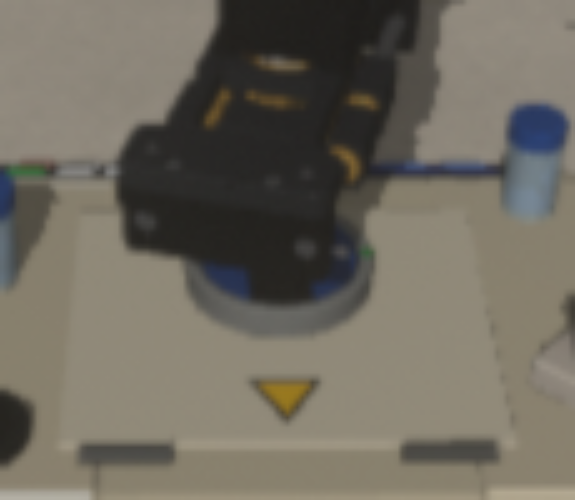

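The white dot at (340,250) is almost at the green dot at (365,252). I turn on until the stop shows in the moment.

Request:
apply_moves(rows=[[[0,0,3,0,0,0,-1],[0,0,3,0,0,0,-1],[0,0,2,0,0,0,-1],[0,0,0,0,0,0,-1]]])

```text
time: 13.48
eef_pos: [0.5826, 0.0487, 0.1172]
orientation: [2.5, 1.897, 0.006]
wrist_force: [-1.1, -0.8, 17.7]
gripper_width: 0.0005
finger_force: 17.8
```

```bash
python3 - <<'E'
from h import *
st([.580,.048,.116],-8)
E
```

```text
t 13.47 p [0.5826 0.0487 0.1172] q [ 0.41  0.41 -0.7   1.67  0.29  1.16 -0.64] F [-1.1 -0.8 17.7] T [-0.17  0.04  0.28] w 0.0005 yawY -15.6 z [ 0.005 -0.    -1.   ]
tool shift mm [-1.4 -2.4  1.2]
tool turn deg [ 0.3  -0.05 -7.63]
shift after turn [-1.1 -2.5  1.2]
```

Request:
apply_moves(rows=[[[0,0,3,0,0,0,-1],[0,0,3,0,0,0,-1],[0,0,0,0,0,0,-1]]])

```text
time: 13.85
eef_pos: [0.5827, 0.0487, 0.1172]
orientation: [2.596, 1.763, 0.007]
wrist_force: [0.2, -0.6, 17.5]
gripper_width: 0.0003
finger_force: 23.3
```

```bash
python3 - <<'E'
from h import *
st([.580,.048,.116],-8)
E
```

```text
t 13.85 p [0.5827 0.0487 0.1172] q [ 0.4   0.41 -0.69  1.67  0.28  1.16 -0.74] F [ 0.2 -0.6 17.5] T [-0.25  0.03  0.29] w 0.0003 yawY -21.6 z [ 0.005 -0.    -1.   ]
tool shift mm [-1.6 -2.2  1.2]
tool turn deg [  0.3   -0.06 -13.64]
shift after turn [-1.1 -2.5  1.2]
```

Request:
apply_moves(rows=[[[0,0,3,0,0,0,-1],[0,0,2,0,0,0,-1],[0,0,0,0,0,0,-1]]])

```text
time: 14.22
eef_pos: [0.5827, 0.0487, 0.1172]
orientation: [2.671, 1.649, 0.007]
wrist_force: [-0.2, -1.3, 16.1]
gripper_width: 0.0002
finger_force: 25.7
```

```bash
python3 - <<'E'
from h import *
st([.580,.048,.116],-8)
im,d,p=look('scene');save(cv2.resize(im[150:250,210:325],None,fx=5,fy=5),'scene5.png')
E
```

```text
t 14.22 p [0.5827 0.0487 0.1172] q [ 0.38  0.4  -0.67  1.68  0.27  1.15 -0.82] F [-0.2 -1.3 16.1] T [-0.24  0.05  0.39] w 0.0002 yawY -26.6 z [ 0.005 -0.    -1.   ]
tool shift mm [-1.8 -2.1  1.2]
tool turn deg [  0.3   -0.08 -18.62]
shift after turn [-1.1 -2.6  1.2]
```

View pics/scene5.png

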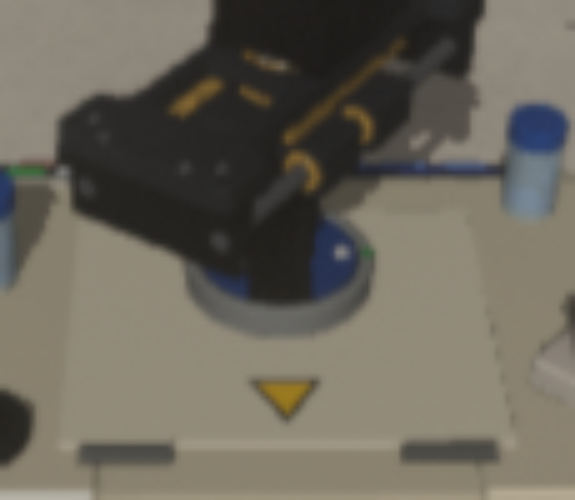

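Request:
apply_moves(rows=[[[0,0,3,0,0,0,-1],[0,0,3,0,0,0,-1],[0,0,0,0,0,0,-1]]])

```text
time: 14.65
eef_pos: [0.5828, 0.0487, 0.1172]
orientation: [2.754, 1.506, 0.007]
wrist_force: [0.1, -0.1, 15.9]
gripper_width: 0.0004
finger_force: 26.0
```

```bash
python3 - <<'E'
from h import *
st([.580,.048,.116],0)
E
```

```text
t 14.65 p [0.5828 0.0487 0.1172] q [ 0.37  0.4  -0.65  1.68  0.26  1.15 -0.92] F [ 0.1 -0.1 15.9] T [-0.22 -0.03  0.2 ] w 0.0004 yawY -32.6 z [ 0.005 -0.    -1.   ]
tool shift mm [-2.1 -1.9  1.2]
tool turn deg [  0.31  -0.08 -32.65]
shift after turn [-0.7 -2.8  1.2]
```

Request:
apply_moves(rows=[[[0,0,-6,0,0,0,-1],[0,0,-8,0,0,0,-1],[0,0,-8,0,0,0,-1],[0,0,-8,0,0,0,-1],[0,0,0,0,0,0,-1],[0,0,0,0,0,-10,-1],[0,0,0,0,0,-20,-1],[0,0,0,0,0,-40,-1],[0,0,0,0,0,-40,-1],[0,0,0,0,-60,0,-1],[0,0,0,0,-60,0,-1],[0,0,0,0,0,0,-1],[0,0,0,0,0,0,-1]]])

```text
time: 16.27
eef_pos: [0.4614, 0.0536, 0.2258]
orientation: [2.27, 2.168, 0.001]
wrist_force: [0.5, 0.1, 0.4]
gripper_width: 0.0004
finger_force: 0.0
```

```bash
python3 - <<'E'
from h import *
st([.580,.048,.116],0)
ims=[]
for n,sl in(('scene',np.s_[150:250,210:325]),('top',np.s_[110:210,190:305])):
    im,d,p=look(n); P=pts(d,p); ims.append(cv2.resize(im[sl],(400,350)))
    hsv=cv2.cvtColor(im,cv2.COLOR_RGB2HSV)
    g=(hsv[...,1]<90)&(hsv[...,2]>150)&(abs(P[...,2]-.115)<.02)&(abs(P[...,1]-.055)<.06)&(P[...,0]>.54)&(P[...,0]<.69)
    A=np.c_[P[g][:,0],np.ones(g.sum())]; print(n,'cover slope',np.linalg.lstsq(A,P[g][:,2],rcond=None)[0],g.sum(),np.median(P[g][:,2]))
save(np.hstack(ims),'both6.png')
E
```

```text
t 16.27 p [0.4614 0.0536 0.2258] q [ 0.62  0.02 -0.83  1.83  0.01  1.3  -0.26] F [0.5 0.1 0.4] T [-0.06 -0.05  0.05] w 0.0004 yawY -2.6 z [ 0.002 -0.001 -1.   ]
tool shift mm [ -0.  118.5 110.1]
tool turn deg [ 0.14  0.07 -2.65]
shift after turn [ -5.6 118.6 109.8]
scene cover slope [0.03124347 0.09305381] 85 0.11409723884058931
top cover slope [-0.03100405  0.13512292] 1697 0.11552328192672101
```

View pics/both6.png

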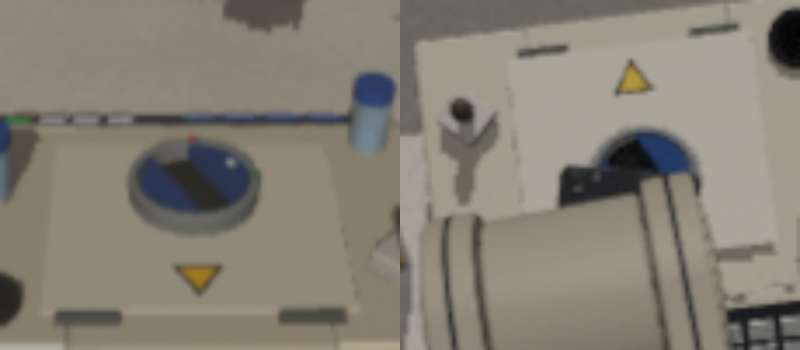

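```bash
cat >> h.py <<'E'
def dot(uv,z,p):
    Rm=np.array(p['pose']); r=np.array([(uv[0]-p['cx'])/p['fx'],-(uv[1]-p['cy'])/p['fy'],-1])@Rm[:3,:3].T
    return (Rm[:3,3]+r*(z-Rm[2,3])/r[2])[:2]
def ang(uv,z,p,c):
    w=dot(uv,z,p)-c; a=np.degrees(np.arctan2(w[1],w[0]))%360
    return 188.5-a, np.linalg.norm(w)   # turnlock deg
E
python3 - <<'E'
from h import *
p=robot.camera_params('scene'); c=np.array([.580,.0483])
for n,uv,z,s in [('s2',(286,208),.1325,5),('s4',(340,250),.129,5),('s5',(341,252),.129,5),('b6',(230,160),.1325,3.48)]:
    print(n,ang((210+(uv[0]+.5)/s-.5,150+(uv[1]+.5)/(s if s==5 else 3.5)-.5),z,p,c))
# green, red dots in s4
for uv in [(366,252),]: print('green',ang((210+uv[0]/5-.4,150+uv[1]/5-.4),.129,p,c))
im,d,_=look('scene'); hsv=cv2.cvtColor(im,cv2.COLOR_RGB2HSV)
pr=[(u,v) for v in range(185,225) for u in range(240,295) if hsv[v,u,2]>165 and np.linalg.norm(dot((u,v),.1325,p)-c)<.03]; print(pr)
v,u=np.mgrid[:384,:512]
X=np.array([dot((a,b),.1325,p) for b in range(185,225) for a in range(240,295) if hsv[b,a,2]<70 and np.linalg.norm(dot((a,b),.1325,p)-c)<.027])
m=X.mean(0);w=np.linalg.svd(X-m)[2][0];print('slot',len(X),m,np.degrees(np.arctan2(w[1],w[0]))%180)
E
```

```text
s2 (np.float64(8.886237744357231), np.float64(0.027018428120951742))
s4 (np.float64(86.2131226801608), np.float64(0.025585440532092767))
s5 (np.float64(89.30093216521458), np.float64(0.025850207671524652))
b6 (np.float64(62.059571622244675), np.float64(0.025088127810291874))
green (np.float64(89.5426421728281), np.float64(0.036183375159244247))
[]
slot 123 [0.58779463 0.04764302] 42.77670125963138
```

Request:
apply_moves(rows=[[[0,0,0,0,59,0,-1],[0,0,0,0,59,0,-1],[0,0,-9,0,0,10,-1],[0,0,-9,0,0,15,-1],[0,0,-9,0,0,15,-1],[0,0,-9,0,0,15,-1],[0,0,-9,0,0,15,-1],[0,0,0,0,0,0,-1],[0,0,0,0,0,0,-1]]])

```text
time: 17.55
eef_pos: [0.5791, 0.0487, 0.1548]
orientation: [-1.274, -2.871, -0.001]
wrist_force: [-0.1, 0.2, -0.4]
gripper_width: 0.0001
finger_force: 0.0
```

```bash
python3 - <<'E'
from h import *
st([.5805,.0483,.125],43)
E
```

```text
t 17.55 p [0.5791 0.0487 0.1548] q [ 0.58  0.44 -0.94  1.63  0.37  1.26  0.31] F [-0.1  0.2 -0.4] T [ 0.04 -0.11  0.02] w 0.0001 yawY 42.2 z [-0.     0.001 -1.   ]
tool shift mm [-1.3  0.8 29.8]
tool turn deg [ 0.04 -0.05 -0.84]
shift after turn [-1.2  0.8 29.8]
```

Request:
apply_moves(rows=[[[0,0,0,-1,1,10,-1],[0,0,0,0,0,8,-1],[0,0,0,0,0,7,-1],[0,0,0,0,0,4,-1],[0,0,0,0,0,0,-1],[0,0,0,0,0,0,-1]]])

```text
time: 18.3
eef_pos: [0.5802, 0.0484, 0.1259]
orientation: [1.268, 2.874, 0.0]
wrist_force: [0.2, 0.0, 0.4]
gripper_width: 0.0006
finger_force: 0.0
```

```bash
python3 - <<'E'
from h import *
st([.5805,.0483,.115],43)
E
```

```text
t 18.30 p [0.5802 0.0484 0.1259] q [ 0.57  0.47 -0.92  1.66  0.4   1.21  0.3 ] F [0.2 0.  0.4] T [ 0.04 -0.17 -0.04] w 0.0006 yawY 42.4 z [ 0. -0. -1.]
tool shift mm [-0.3  0.2 10.9]
tool turn deg [ 0.02  0.02 -0.63]
shift after turn [-0.3  0.2 10.9]
```

Request:
apply_moves(rows=[[[0,0,0,0,0,4,-1],[0,0,0,0,0,4,-1],[0,0,0,0,0,3,-1],[0,0,0,0,0,0,-1],[0,0,5,0,0,0,-1],[0,0,5,0,0,0,-1],[0,0,5,0,0,0,-1],[0,0,5,0,0,0,-1],[0,0,5,0,0,0,-1],[0,0,5,0,0,0,-1],[0,0,5,0,0,0,-1],[0,0,5,0,0,0,-1],[0,0,4,0,0,0,-1],[0,0,4,0,0,0,-1],[0,0,3,0,0,0,-1],[0,0,0,0,0,0,-1]]])

```text
time: 20.3
eef_pos: [0.582, 0.0487, 0.1172]
orientation: [2.381, 2.045, 0.006]
wrist_force: [-1.4, -0.9, 17.8]
gripper_width: 0.0003
finger_force: 10.6
```

```bash
cat > m.py <<'E'
from h import *
st([.5805,.0483,.115],-15)
p=robot.camera_params('scene'); im,d,_=look('scene'); hsv=cv2.cvtColor(im,cv2.COLOR_RGB2HSV)
c=np.array([.58,.0483])
# white dot: bright low-saturation relative to blue disc
px=[];w=[]
for v in range(185,225):
  for u in range(240,295):
    r=np.linalg.norm(dot((u,v),.129,p)-c)
    if .020<r<.030 and hsv[v,u,2]>110 and hsv[v,u,1]<120: px.append((u,v)); w.append(float(im[v,u,0]))
print([(a,b,int(k),np.round(ang(a_b,.129,p,c),3).tolist()) for (a,b),k,a_b in zip(px,w,px)])
E
python3 m.py
```

```text
t 20.30 p [0.582  0.0487 0.1172] q [ 0.45  0.42 -0.75  1.67  0.31  1.16 -0.54] F [-1.4 -0.9 17.8] T [-0.23  0.13  0.07] w 0.0003 yawY -8.7 z [ 0.005 -0.    -1.   ]
tool shift mm [-0.6 -1.4  2.2]
tool turn deg [ 0.28 -0.04  6.32]
shift after turn [-0.7 -1.3  2.2]
[]
```

Request:
apply_moves(rows=[[[0,0,3,0,0,0,-1],[0,0,3,0,0,0,-1],[0,0,3,0,0,0,-1],[0,0,3,0,0,0,-1],[0,0,0,0,0,0,-1],[0,0,0,0,0,0,-1]]])

```text
time: 21.1
eef_pos: [0.5821, 0.0487, 0.1172]
orientation: [2.58, 1.786, 0.007]
wrist_force: [-0.1, -1.4, 16.4]
gripper_width: 0.001
finger_force: 22.7
```

```bash
cat > m.py <<'E'
from h import *
import sys
st([.5805,.0483,.115],-15)
z=float(sys.argv[1]) if len(sys.argv)>1 else .129
p=robot.camera_params('scene'); im,d,_=look('scene'); c=np.array([.58,.0483])
L=sorted([(int(im[v,u,0]),u,v) for v in range(185,225) for u in range(240,295) if .020<np.linalg.norm(dot((u,v),z,p)-c)<.030],reverse=True)[:6]
for k,u,v in L: print(k,u,v,np.round(ang((u,v),z,p,c),3))
L=np.array(L,float); uv=(L[:,1:]*L[:,:1]).sum(0)/L[:,0].sum(); print('mean',ang(uv,z,p,c))
E
python3 m.py
```

```text
t 21.10 p [0.5821 0.0487 0.1172] q [ 0.42  0.41 -0.72  1.68  0.29  1.16 -0.73] F [-0.1 -1.4 16.4] T [-0.32  0.03  0.35] w 0.0010 yawY -20.6 z [ 0.005 -0.    -1.   ]
tool shift mm [-0.9 -1.4  2.2]
tool turn deg [ 0.29 -0.08 -5.61]
shift after turn [-0.8 -1.5  2.2]
135 278 200 [8.9314e+01 2.6000e-02]
126 277 200 [8.9243e+01 2.4000e-02]
106 278 199 [8.1934e+01 2.7000e-02]
104 278 201 [9.6794e+01 2.6000e-02]
99 279 200 [8.9375e+01 2.8000e-02]
99 277 201 [9.7358e+01 2.4000e-02]
mean (np.float64(90.40231077902534), np.float64(0.02583857304171728))
```

Request:
apply_moves(rows=[[[0,0,3,0,0,0,-1],[0,0,0,0,0,0,-1],[0,0,-3,0,0,0,-1],[0,0,-2,0,0,0,-1],[0,0,0,0,0,0,-1]]])

```text
time: 21.78
eef_pos: [0.582, 0.0488, 0.1172]
orientation: [2.549, 1.831, 0.007]
wrist_force: [-0.8, -0.8, 17.2]
gripper_width: 0.0005
finger_force: 24.4
```

```bash
python3 m.py
```

```text
t 21.77 p [0.582  0.0488 0.1172] q [ 0.42  0.41 -0.72  1.67  0.3   1.16 -0.7 ] F [-0.8 -0.8 17.2] T [-0.12  0.12 -0.02] w 0.0005 yawY -18.6 z [ 0.005  0.    -1.   ]
tool shift mm [-0.9 -1.3  2.2]
tool turn deg [ 0.27 -0.09 -3.61]
shift after turn [-0.9 -1.4  2.2]
119 278 200 [8.9314e+01 2.6000e-02]
115 278 199 [8.1934e+01 2.7000e-02]
111 277 200 [8.9243e+01 2.4000e-02]
106 277 199 [8.1247e+01 2.5000e-02]
98 279 200 [8.9375e+01 2.8000e-02]
93 279 199 [8.2522e+01 2.9000e-02]
mean (np.float64(85.66254135211847), np.float64(0.0263704103772603))
```

Request:
apply_moves(rows=[[[0,0,3,0,0,0,-1],[0,0,3,0,0,0,-1],[0,0,0,0,0,0,-1],[0,0,0,0,0,-3,-1],[0,0,0,0,0,-4,-1],[0,0,0,0,0,-8,-1],[0,0,0,0,0,-15,-1],[0,0,0,0,0,-40,-1],[0,0,0,0,0,-50,-1],[0,0,0,0,0,0,-1]]])

```text
time: 23.08
eef_pos: [0.5822, 0.0493, 0.2404]
orientation: [2.64, 1.694, 0.012]
wrist_force: [0.5, -0.0, 0.0]
gripper_width: 0.0003
finger_force: 0.0
```

```bash
python3 m.py; python3 - <<'E'
from h import *
p=robot.camera_params('scene'); im,d,_=look('scene'); P=pts(d,p); hsv=cv2.cvtColor(im,cv2.COLOR_RGB2HSV)
g=(hsv[...,1]<90)&(hsv[...,2]>130)&(abs(P[...,2]-.115)<.01)&(abs(P[...,1]-.055)<.07)&(P[...,0]>.53)&(P[...,0]<.69)
A=np.c_[P[g][:,0],np.ones(g.sum())]; print('cover slope',np.linalg.lstsq(A,P[g][:,2],rcond=None)[0],g.sum())
save(cv2.resize(im[150:250,210:325],None,fx=5,fy=5),'scene7.png')
E
```

```text
t 23.07 p [0.5822 0.0493 0.2404] q [ 0.43  0.31 -0.73  1.52  0.21  1.38 -0.74] F [ 0.5 -0.   0. ] T [-0.04 -0.11  0.05] w 0.0003 yawY -24.6 z [ 0.009  0.    -1.   ]
tool shift mm [ -2.1  -2.1 125.4]
tool turn deg [ 0.46 -0.18 -9.62]
shift after turn [ -1.4  -1.4 125.4]
129 278 200 [8.9314e+01 2.6000e-02]
119 278 199 [8.1934e+01 2.7000e-02]
115 277 200 [8.9243e+01 2.4000e-02]
110 277 199 [8.1247e+01 2.5000e-02]
107 267 192 [9.485 0.029]
106 268 193 [15.098  0.026]
mean (np.float64(63.78801364720138), np.float64(0.021638350684575196))
cover slope [-0.02598411  0.13135753] 2650
```

View pics/scene7.png

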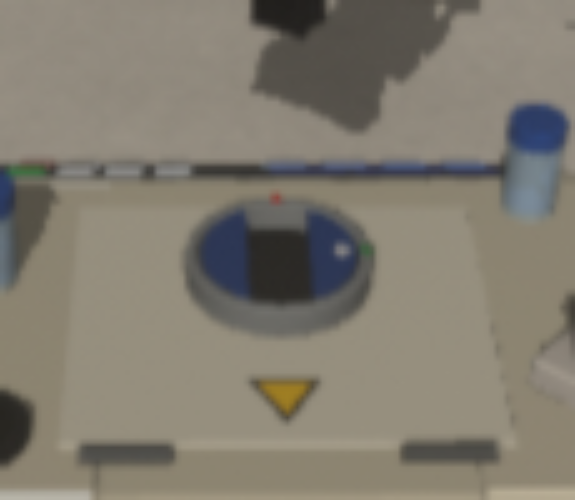

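The fastener looks locked: the white dot at (342,250) is beside the green one at (366,251), and the slot runs front to rear. I check the angle and flushness in numbers.

```bash
cat > c.py <<'E'
from h import *
ex=np.array([.989,.1478]);ey=np.array([-.1478,.989]);hg=np.array([.680,.0625])
def fit(im,d,p):
    P=pts(d,p); X=-(P[...,:2]-hg)@ex; Y=(P[...,:2]-hg)@ey
    g=(d>0)&(X>.02)&(X<.14)&(Y>.048)&(Y<.078)&(abs(P[...,2]-.117)<.012)
    dk=(d>0)&(X>-.01)&(X<.14)&(Y>-.145)&(Y<-.095)&(abs(P[...,2]-.110)<.006)
    f=lambda m:np.round(np.polyfit(X[m],P[m][:,2],1),4) if m.sum()>50 else None
    return 'cover',f(g),g.sum(),'deck',f(dk),dk.sum()
if __name__=='__main__':
    for n in('scene','top'):
        p=robot.camera_params(n)
        z=np.load(n+'1.npz'); print(n,'pressed',fit(z['im'],z['d'],p))
        im,d,_=look(n); print(n,'now',fit(im,d,p))
    p=robot.camera_params('scene'); im,_,_=look('scene'); c=np.array([.58,.0483])
    for y in range(-30,31,6): pass
    hsv=cv2.cvtColor(im,cv2.COLOR_RGB2HSV)
    # boundaries of blue lobes along rows -> wall lines on the disc top
    E1=[];E2=[]
    for v in range(190,212):
        us=[u for u in range(240,295) if hsv[v,u,1]>110 and 95<hsv[v,u,0]<135 and np.linalg.norm(dot((u,v),.1295,p)-c)<.032]
        l=[u for u in us if u<265]; r=[u for u in us if u>=266]
        if l and r: E1.append(dot((max(l)+.5,v),.1295,p)); E2.append(dot((min(r)-.5,v),.1295,p))
    for E in(E1,E2):
        E=np.array(E)[3:-3]; k=np.polyfit(E[:,0],E[:,1],1); print('wall yaw',np.degrees(np.arctan(k[0])),len(E))
E
python3 c.py
```

```text
scene pressed ('cover', array([-0.002 ,  0.1152]), np.int64(552), 'deck', array([-0.0288,  0.1127]), np.int64(1074))
scene now ('cover', array([0.01  , 0.1151]), np.int64(553), 'deck', array([-0.0277,  0.1126]), np.int64(1084))
top pressed ('cover', array([-1.000e-04,  1.151e-01]), np.int64(617), 'deck', None, np.int64(0))
top now ('cover', None, np.int64(0), 'deck', array([-0.0196,  0.1121]), np.int64(649))
wall yaw 7.134162263126525 8
wall yaw 10.223258734063059 8
```

Request:
apply_moves(rows=[[[0,0,0,0,0,-40,-1],[0,0,0,0,0,-40,-1],[0,0,0,0,-50,0,-1],[0,0,0,0,-50,0,-1],[0,0,0,0,0,0,-1],[0,0,0,0,0,0,-1]]])

```text
time: 24.08
eef_pos: [0.4892, 0.0894, 0.3143]
orientation: [2.644, 1.695, -0.001]
wrist_force: [-0.1, -0.4, -0.3]
gripper_width: 0.0007
finger_force: 0.0
```

```bash
python3 c.py; python3 -c "
from h import *
st(); print(robot.finish_job())"
```

```text
scene pressed ('cover', array([-0.002 ,  0.1152]), np.int64(552), 'deck', array([-0.0288,  0.1127]), np.int64(1074))
scene now ('cover', array([0.0098, 0.1151]), np.int64(558), 'deck', array([-0.0279,  0.1126]), np.int64(1079))
top pressed ('cover', array([-1.000e-04,  1.151e-01]), np.int64(617), 'deck', None, np.int64(0))
top now ('cover', None, np.int64(0), 'deck', array([-0.0179,  0.112 ]), np.int64(1066))
wall yaw 8.280170303111392 8
wall yaw 5.248935299783764 8
t 24.23 p [0.4897 0.0894 0.3141] q [ 0.48  0.07 -0.78  1.6   0.05  1.49 -0.73] F [-0.3 -0.2 -0.5] T [-0.06 -0.03  0.03] w 0.0005 yawY -24.7 z [-0.001  0.001 -1.   ]
the job is handed in; nothing more can be done
None
```

The cover is shut and the fastener is turned to its stop (about 90° by camera), holding the cover about 1.5 mm proud at its front; my first try turned the fastener back about 30° as I withdrew, so I repeated it, then came clear and handed in at 24 s with no verdict returned.

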